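Front up the vial boxes and press the label holder home

ROBOT

A 7-joint arm with a two-finger parallel gripper is mounted at the origin on the work surface. World frame = base frame: x ahead of the robot, y to its left, z up, the work surface at z = 0. Lengths are in m, angles in rad, forces in N, time in s.
With the tool pointing down it reaches from about 0.4 to 0.925 m from the base axis. Payload 5.6 kg.
Tool frame: the origin (TCP) lies midway between the tips of the shut fingers; the grasp point (between the pads) lies 19 mm behind it; x points along the fingers, z is the direction in which the jaws open and shut, and the axes are right-handed (so a half turn about x gives the same grasp; the last joint's range is limited). The gripper opens to 85 mm and grips with 20 to 120 N. Pads are 22 mm wide; open, the fingers measure 114 mm over their backs; the gripper's body (76 mm by 85 mm) begins 54 mm behind the grasp point. The pads swing forward as they close: fully open they stand 13 mm farther back than shut.
Start: joints at [-1.255, 0.468, -0.012, 1.603, 0.006, 1.071, -0.056], TCP at [0.228, 0.609, 0.231] pointing down, gripper open.
Joint ranges: [-2.53, 2.53], [-0.31, 2.02], [-1.57, 1.55], [0.28, 2.44], [-1.29, 4.43], [0.15, 1.84], [-2.92, 2.92]. Speed limits (rad/s): [2.57, 2.57, 3.14, 3.14, 3.14, 3.14, 3.14].

INTERFACE

Orientations are given as a rotation vector (axis times angle).
In Python, from workcell import arm gives the robot as it stands.
- The arm moves only by the tool drive_tool, never from a script. Its argument "deltas" is one flat list of numbers, 4 for each row, row after row: the shift along the tool's x, y, z in m, then the turn about the tool's x in degrees. In form: [x, y, z, turn, x, y, z, turn, ...]. A call has exactly 8 rows; each row shifts and turns the commanded pose from where the row before left it, along the tool's axes as they then stand; what a row does not reach is not made up. A row lasts 1/12 s, in which the tool goes at most 41.7 mm and 7.16 degrees, less where a joint would pass 70% of its speed; a pose out of reach is approached as far as the arm can. A call with a gripper value outside its range is refused whole. "claw" is the opening, from 0 (shut) to 1 (fully open), set as the call begins (left out, the last holds). The fingers move at their own pace and stop on an object; "newtons" is the grip in N (left out, the last holds). Time passes only in rows, so rows that do not move let the fingers close, or fill a call up. It gives the time, the measured TCP pose, the force and the opening at its end, in the units of the state.
- arm.sense(): the state, without advancing time (a new reading comes with each control period).
- arm.get_image(name): name is "scene" or "top" or "wrist"; returns the picture (480x640x3 uint8, blue, green, red); there is no depth.
- arm.camera_info(name): a dict with "fx", "fy", "cx", "cy" (pixels), "k1" (the pictures are not rectified: a ray, as slopes to the right and down, at radius r is drawn at 1 + k1 r^2 times it, then the intrinsics apply), "R" (3x3) and "t" (3): a world point X has camera coordinates R X + t. Camera axes: x right, y down, z forward; pixel columns grow to the right and rows downward; lengths in m; the calibration is good to about 2 mm. A picture is of the moment at which its call begins: read the wrist's pose just before it. camera_info takes no time and is no camera call; for the wrist camera it gives the pose at the moment of the call.
- arm.close_job(): hands the job in, once; it reports no verdict.
The state is a dict: "t": time; "joint_positions": joint angles; "dq": joint speeds; "tau": joint torques, N m; "eef_pos": TCP position; "ee_rot": TCP orientation; "force": force on the tool from outside, world axes, zero at the start; "ft_torque": the same for the moment, N m; "opening": opening from 0.0 (shut) to 1.0 (fully open).
Only numpy, scipy, OpenCV 4.12 (cv2) and the standard library are available. Lean on these libraries where they do the work, as an engineer would, in place of code of your own. Each camera call takes 0.05 s, during which the arm holds its last target.

TASK

On the low bench shelf, first push the three white vial boxes forward, away from you, so that they stand in a straight row, square and snug against the raised front edge of the shelf. Then take the wide label holder out of the grey stand, push it down into the pocket behind the shelf's lip until its flange sits fully down on the edge, against the spring, and finish while still holding it pressed home: do not let go. Leave the jar on the shelf, the narrow label holder in the stand and the other things on the bench where they are.

Things in the scene. Friction and masses are not known exactly. Their poses are not given: they have to be found in the camera images.
- rack: Low fixed shelf, 330 mm along y. Origin on the bench below the pocket's middle; x points forward (away from the robot, within 0.25 rad of world x), z up. Blue deck: top 16 mm above the bench, x = -183 to -35 mm. Raised aluminium front edge: x = -35 to +30 mm, top 44 mm above the bench; boxes go against its rear face (x = -35 mm), then their centres are at x = -63 mm.
- pocket (a point): Centre of the pocket's mouth in the top of the shelf's front edge, 44 mm above the bench (x = y = 0 of the shelf, same axes). An upright slot 10 mm wide (x), 72 mm long (y), its mouth bevelled about 3 mm; the lip is the wall in front of it (+x). A spring pad inside meets the holder's blade when the blade is 24 mm deep.
- spring_pad (a joint): How far the spring pad in the pocket is pushed down, m: 0 when free, 0.008 when the holder is fully home (limit 0.010). It pushes back up with about 2 N at first and about 7 N when home, so the holder rises again if it is not held down.
- holder_center (a point): Wide white label holder, about 60 g, upright in a slot of the stand. Point: centre of its grip tab, 10 (x) by 34 (y) by 40 mm high. Under the tab a flange 24 (x) by 64 (y) mm, 8 mm thick, underside 28 mm below the point; under that a blade 6 (x) by 64 (y) mm, 32 mm deep. Same either way round. Point's height above the bench: 68 mm in the stand, 72 mm when home (flange on the shelf's edge).
- stand: Grey plastic stand fixed to the bench, 100 mm (x) by 92 mm (y), 40 mm high, origin at the centre of its underside. Two slots 9 by 69 mm along its y, at x = -26 and +26 mm, hold the two label holders, whose flanges rest on its top; they lift straight out.
- box1_center (a point): White plastic vial box, 56 by 56 mm, 40 mm high, about 160 g, loose on the shelf's deck. The point is its centre, 36 mm above the bench; sides along its x and y, up to 0.2 rad askew to the shelf at the start, neighbours about 76 mm apart (centres).
- box2_center (a point): White plastic vial box, 56 by 56 mm, 40 mm high, about 160 g, loose on the shelf's deck. The point is its centre, 36 mm above the bench; sides along its x and y, up to 0.2 rad askew to the shelf at the start, neighbours about 76 mm apart (centres).
- box3_center (a point): White plastic vial box, 56 by 56 mm, 40 mm high, about 160 g, loose on the shelf's deck. The point is its centre, 36 mm above the bench; sides along its x and y, up to 0.2 rad askew to the shelf at the start, neighbours about 76 mm apart (centres).
- jar: Bystander: small amber jar with black lid, 44 mm across, 62 mm high, loose on the shelf's deck in the row with the boxes. Origin at its underside. Leave it.
- spare: Bystander: narrow label holder, like the wide one but 40 mm wide with a tab 18 mm wide, in the stand's other slot. Origin at the bottom of its blade. Leave it.
- wrench: Bystander: steel spanner, 160 mm, lying on the bench.
- wrench_small: Bystander: steel spanner, 120 mm, lying on the bench.
- bottle: Bystander: amber bottle with white cap, 64 mm across, 130 mm high. Origin at its underside.
- beaker: Bystander: empty glass beaker, 64 mm across, 80 mm high. Origin at its underside.
There are look-alikes about, which are no part of the job. What is shaped like the part that bears box2_center but purple is not meant. What is shaped like the part that bears holder_center but blue is not meant.

How it is judged:
By the outcome, as a careful person would: the job done as asked, in the order asked, and still so for the second after the job is handed in, while the arm keeps its last pose, push and grip.
It also fails if it takes over 64 s, if anything falls off the work surface, if the arm or the gripper's body presses on something with over 40 N, if the wrist force passes 120 N, or if a joint passes its speed limit or range.

## Working session

There is one attempt and no reset: what is moved stays moved. The work goes in short steps, Python scripts to look and compute and a tool call to move; the robot and the scene stay as the last step left them, time stands still between calls to the robot, and variables do not carry over. Pictures are saved under pics/ and viewed, and the job is handed in when it is done.

Besides the shell and the picture viewer there is one more tool, called after "Call:" by a JSON object that holds its "fn" and its "kwargs". drive_tool: Moves the arm, as the interface text tells. Its arguments: {"type":"object","properties":{"deltas":{"type":"array"},"claw":{"type":"number"},"newtons":{"type":"number"}},"required":["deltas"]}

```bash
ls; mkdir -p pics
python3 - <<'E'
from workcell import arm
import cv2
s=arm.sense();print(s)
for n in ["scene","top","wrist"]:
    i=arm.camera_info(n);print(n,i)
    cv2.imwrite(f"pics/{n}0.png",arm.get_image(n))
E
```

```text
pics
{'t': 0.0, 'joint_positions': array([-1.25497241,  0.46837092, -0.01158016,  1.60362185,  0.00597958,
        1.07139253, -0.05628101]), 'dq': array([ 2.92745857e-04,  1.18480805e-03, -4.34486041e-04, -6.33830966e-04,
        7.39749585e-05,  1.46233046e-04,  1.33030537e-03]), 'tau': array([-2.37591485e-04, -5.32366598e+01,  2.14975944e-02, -2.51311058e+01,
        1.15017095e-02,  7.47279322e-03,  1.39521777e-05]), 'eef_pos': array([0.22814006, 0.60805669, 0.2303431 ]), 'ee_rot': array([-0.9419784 ,  1.3592939 ,  0.94017044]), 'force': array([ 0.5607824 ,  0.13965564, -0.31347106]), 'ft_torque': array([-0.04746437, -0.00827603,  0.02998445]), 'opening': 0.9999499705129591}
scene {'fx': 599.0795217681253, 'fy': 599.0795217681253, 'cx': 328.09299109996726, 'cy': 244.45668715266788, 'k1': -0.0022522183142693127, 'R': array([[-0.36056894,  0.93271147, -0.00627335],
       [ 0.77239546,  0.2948099 , -0.56257655],
       [-0.52287215, -0.20769313, -0.8267214 ]]), 't': array([ 0.15981962, -0.46507837,  1.43494989])}
top {'fx': 607.2366278178911, 'fy': 607.2366278178911, 'cx': 328.2199926598645, 'cy': 246.13769908445585, 'k1': -0.08509213446495899, 'R': array([[-0.01898284, -0.99971833, -0.01424463],
       [-0.99912046,  0.01950043, -0.03712194],
       [ 0.03738926,  0.01352742, -0.99920921]]), 't': array([0.07763094, 0.62296752, 1.21568924])}
wrist {'fx': 384.8873355491887, 'fy': 384.8873355491887, 'cx': 324.88992722362786, 'cy': 239.287750180508, 'k1': 0.002524404264941921, 'R': array([[ 0.35066583,  0.93649923, -0.00163176],
       [ 0.90298436, -0.33765341,  0.26572434],
       [ 0.24829967, -0.0946539 , -0.96404767]]), 't': array([-0.64858187, -0.03502631,  0.37780464])}
```

View pics/scene0.png

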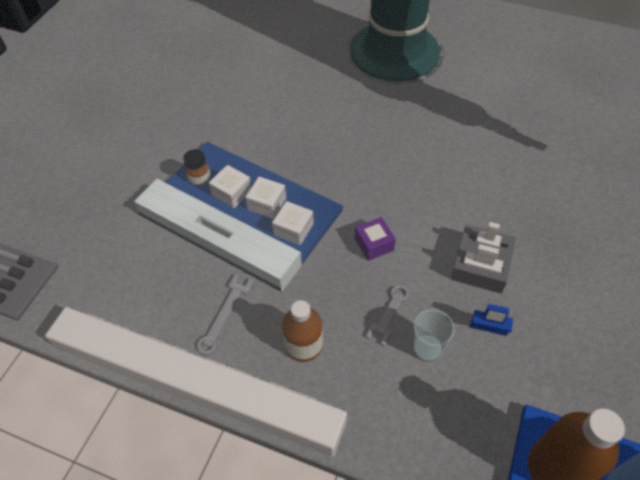

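View pics/top0.png

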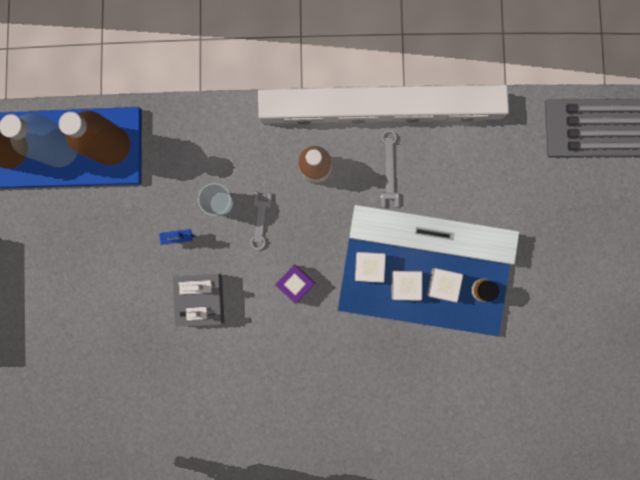

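View pics/wrist0.png

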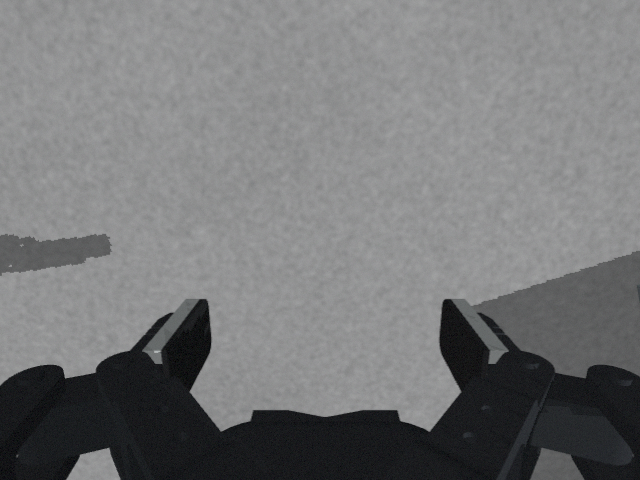

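```bash
cat > h.py <<'E'
import numpy as np,cv2
from workcell import arm
def px2w(info,u,v,z):
    f=info; K=np.array([[f['fx'],0,f['cx']],[0,f['fy'],f['cy']],[0,0,1]])
    p=cv2.undistortPoints(np.array([[[u,v]]],float),K,np.array([f['k1'],0,0,0]))[0,0]
    d=f['R'].T@np.array([p[0],p[1],1]); c=-f['R'].T@f['t']
    return c+d*(z-c[2])/d[2]
def w2px(info,X):
    f=info; K=np.array([[f['fx'],0,f['cx']],[0,f['fy'],f['cy']],[0,0,1]])
    return cv2.projectPoints(np.array(X,float).reshape(-1,1,3),cv2.Rodrigues(f['R'])[0],f['t'],K,np.array([f['k1'],0,0,0]))[0][:,0]
E
python3 - <<'E'
import cv2
im=cv2.imread('pics/top0.png')
cv2.imwrite('pics/c1.png',cv2.resize(im[200:340,330:530],None,fx=4,fy=4,interpolation=cv2.INTER_CUBIC))
cv2.imwrite('pics/c2.png',cv2.resize(im[220:340,150:320],None,fx=4,fy=4,interpolation=cv2.INTER_CUBIC))
E
```

```text
(no output)
```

View pics/c1.png

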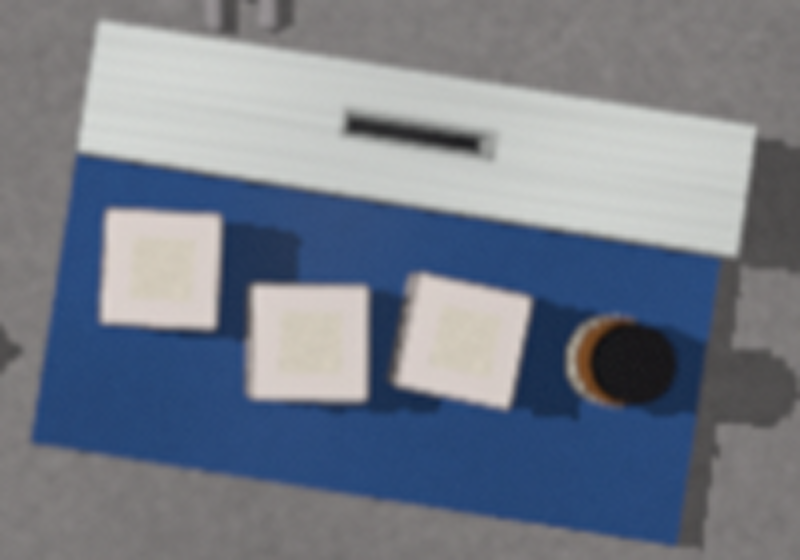

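View pics/c2.png

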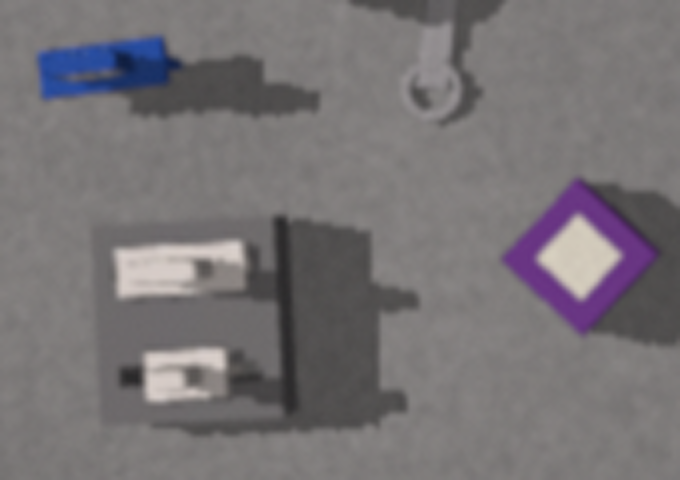

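```bash
cat > m.py <<'E'
from h import *
I=arm.camera_info("top")
def W(pts,ox,oy,z): return np.array([px2w(I,(x+.5)/4-.5+ox,(y+.5)/4-.5+oy,z)[:2] for x,y in pts])
def fit(model,pts):
    m=np.array(model,float);mc=m.mean(0);pc=pts.mean(0)
    H=(m-mc).T@(pts-pc);th=np.arctan2(H[0,1]-H[1,0],H[0,0]+H[1,1])
    R=np.array([[np.cos(th),-np.sin(th)],[np.sin(th),np.cos(th)]])
    o=pc-R@mc
    return o,th,np.linalg.norm(m@R.T+o-pts,axis=1)
P=np.vstack([W([(98,20),(756,126),(740,257),(77,153)],330,200,.044),W([(33,443),(685,545)],330,200,.016)])
o,th,r=fit([(.03,.165),(.03,-.165),(-.035,-.165),(-.035,.165),(-.183,.165),(-.183,-.165)],P)
print('rack',o,th,r)
R=np.array([[np.cos(th),-np.sin(th)],[np.sin(th),np.cos(th)]])
pk=W([(345,110),(495,133),(493,158),(345,134)],330,200,.044);print('pocket',pk.mean(0),(pk-o)@R)
h=.028;sq=[(h,h),(h,-h),(-h,-h),(-h,h)]
for n,p in dict(A=[(106,208),(222,212),(218,330),(100,324)],B=[(250,284),(369,284),(369,402),(248,400)],C=[(413,271),(532,296),(510,409),(394,385)]).items():
    c,t,r=fit(sq,W(p,330,200,.056));print(n,c,t,'rack',(c-o)@R,t-th,r.max())
j=W([(634,362)],330,200,.078);print('jar',j,(j-o)@R)
S=W([(93,228),(278,217),(292,412),(102,427)],150,220,.04)
c,t,r=fit([(.05,.046),(.05,-.046),(-.05,-.046),(-.05,.046)],S);print('stand',c,t,r)
S=W([(114,250),(243,240),(246,288),(118,298)],150,220,.048)
c2,t2,r=fit([(.012,.032),(.012,-.032),(-.012,-.032),(-.012,.032)],S);print('holder',c2,t2,r, 'from stand', c+np.array([np.cos(t),np.sin(t)])*.026)
p=W([(580,178),(660,256),(582,335),(502,257)],150,220,.04);print('purple',p.mean(0))
E
python3 m.py
```

```text
rack [ 0.64514062 -0.14548274] -0.17384569101001157 [0.00113586 0.00115089 0.00124109 0.00125442 0.00125478 0.00240247]
pocket [ 0.64485459 -0.14481906] [[ 0.00552562  0.03872169]
 [ 0.00572066 -0.03622252]
 [-0.00664203 -0.03704713]
 [-0.00619028  0.03696478]]
A [ 0.58099767 -0.01552116] -0.06299091340522708 rack [-0.08565574  0.11690777] 0.11085477760478449 0.0009791971126052953
B [ 0.54362137 -0.08650626] -0.029612455358875474 rack [-0.11019028  0.0405276 ] 0.1442332356511361 0.0015340529764995144
C [ 0.54319164 -0.16124526] -0.2147033146836671 rack [-0.09768582 -0.03315918] -0.04085762367365553 0.0020511751888732583
jar [[ 0.53170406 -0.23959614]] [[-0.0954478  -0.11231608]]
stand [0.52167151 0.32699817] 0.04880012521907667 [0.00082842 0.00160287 0.00243098 0.00200231]
holder [0.54772326 0.33017172] 0.060650743689154574 [0.00030553 0.00033207 0.0001657  0.00011387] from stand [0.54764055 0.32826647]
purple [0.55030745 0.13250178]
```

```bash
cat >> h.py <<'E'
from scipy.spatial.transform import Rotation as Ro
O=np.array([0.64514,-0.14548]);TH=-0.1738
def rk(x,y): 
    c,s=np.cos(TH),np.sin(TH); return O+np.array([c*x-s*y,s*x+c*y])
def st():
    s=arm.sense();M=Ro.from_rotvec(s['ee_rot']).as_matrix()
    zy=np.arctan2(M[1,2],M[0,2])
    c,sn=np.cos(TH),np.sin(TH);d=s['eef_pos'][:2]-O
    print('t %.2f'%s['t'],'pos',s['eef_pos'].round(4),'rack',np.round([c*d[0]+sn*d[1],-sn*d[0]+c*d[1]],4),'xax',M[:,0].round(3),'z yaw',round(zy,4),'F',s['force'].round(1),'op',round(s['opening'],3),'j',s['joint_positions'].round(2))
    return s,M
def go(x,y,z):
    s,M=st();print('to',(np.array([x,y,z])-s['eef_pos']).round(4),'delta',(M.T@(np.array([x,y,z])-s['eef_pos'])).round(4))
E
python3 - <<'E'
from h import *
s,M=st();print(M.round(3))
x,y=rk(-.145,.117);print(x,y);go(x,y,.12)
E
```

```text
t 0.15 pos [0.2281 0.6082 0.2306] rack [-0.541   0.6702] xax [-0.    -0.001 -1.   ] z yaw 1.212 F [ 0.1 -0.1  0.1] op 1.003 j [-1.26  0.47 -0.01  1.6   0.01  1.07 -0.06]
[[-0.    -0.936  0.351]
 [-0.001  0.351  0.936]
 [-1.    -0.    -0.001]]
0.5225568417142545 -0.005168313727288321
t 0.15 pos [0.2281 0.6082 0.2306] rack [-0.541   0.6702] xax [-0.    -0.001 -1.   ] z yaw 1.212 F [ 0.1 -0.1  0.1] op 1.003 j [-1.26  0.47 -0.01  1.6   0.01  1.07 -0.06]
to [ 0.2944 -0.6134 -0.1106] delta [ 0.1113 -0.491  -0.4707]
```

Call:
{"fn": "drive_tool", "kwargs": {"deltas": [0,-0.029,-0.028,0,0,-0.029,-0.028,0,0,-0.029,-0.028,0,0,-0.029,-0.028,0,0,-0.029,-0.028,0,0,-0.029,-0.028,0,0,-0.029,-0.028,0,0,-0.029,-0.028,0], "claw": 0.35}}

```text
t: 0.82
eef_pos: [0.3672, 0.3154, 0.2313]
ee_rot: [-0.941, 1.358, 0.941]
force: [1.0, 0.3, -0.1]
opening: 0.346
```

Call:
{"fn": "drive_tool", "kwargs": {"deltas": [0,-0.029,-0.028,0,0,-0.029,-0.028,0,0,-0.029,-0.028,0,0,-0.029,-0.028,0,0,-0.029,-0.028,0,0,-0.029,-0.028,0,0,-0.029,-0.028,0,0,-0.029,-0.028,0]}}

```text
t: 1.48
eef_pos: [0.5057, 0.0243, 0.2314]
ee_rot: [-0.941, 1.357, 0.941]
force: [0.7, 1.2, 0.5]
opening: 0.349
```

Call:
{"fn": "drive_tool", "kwargs": {"deltas": [0,-0.027,-0.0227,0,0,0,0,-5.3,0,0,0,-5.3,0.03,0,0,0,0.03,0,0,0,0.03,0,0,0,0.02,0,0,0,0,0,0,0]}}

```text
t: 2.15
eef_pos: [0.5194, -0.0046, 0.1173]
ee_rot: [-1.078, 1.294, 1.085]
force: [-1.1, 0.3, -0.7]
opening: 0.349
```

Run:
```python
from h import *
x,y=rk(-.145,.117);go(x,y,.028)
I=arm.camera_info("wrist");im=arm.get_image("wrist");cv2.imwrite('pics/w1.png',im)
```

```text
t 2.15 pos [ 0.5194 -0.0046  0.1173] rack [-0.1482  0.117 ] xax [-0.008 -0.001 -1.   ] z yaw 1.397 F [-1.1  0.3 -0.7] op 0.349 j [-0.3   0.41  0.29  2.02 -0.17  0.74  1.5 ]
to [ 0.0032 -0.0006 -0.0893] delta [ 0.0893 -0.0039  0.0002]
```

View pics/w1.png

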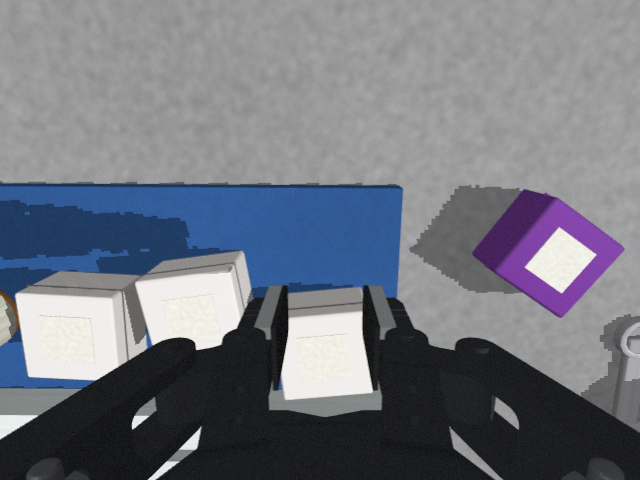

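Call:
{"fn": "drive_tool", "kwargs": {"deltas": [0.03,0,0,0,0.03,0,0,0,0.0253,0,0,0,0,0,0,0,0,-0.01,0,0,0,-0.005,0,0,0,0,0,0,0,0,0,0]}}

```text
t: 2.87
eef_pos: [0.5394, -0.0072, 0.0379]
ee_rot: [-1.081, 1.283, 1.078]
force: [-0.4, 0.2, 0.1]
opening: 0.351
```

Run:
```python
from h import *
st()
im=arm.get_image("top");cv2.imwrite('pics/t2.png',cv2.resize(im[200:340,330:530],None,fx=4,fy=4,interpolation=cv2.INTER_CUBIC))
im=arm.get_image("wrist");cv2.imwrite('pics/w2.png',im)
```

```text
t 2.87 pos [ 0.5394 -0.0072  0.0379] rack [-0.128   0.1179] xax [ 0.004  0.    -1.   ] z yaw 1.3968 F [-0.4  0.2  0.1] op 0.351 j [-0.24  0.57  0.24  2.01 -0.24  0.58  1.56]
```

View pics/w2.png

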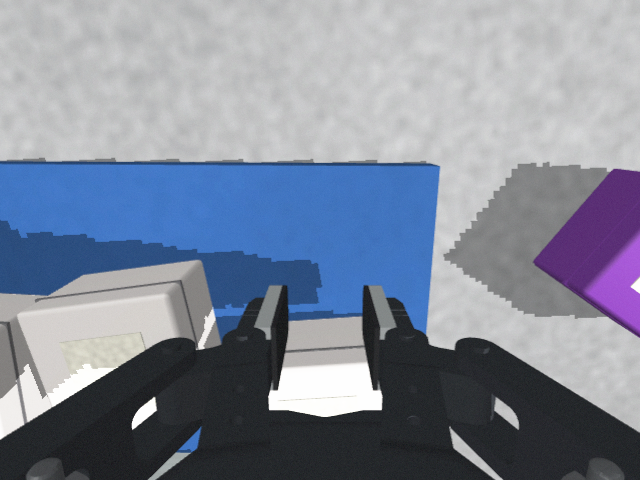

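View pics/t2.png

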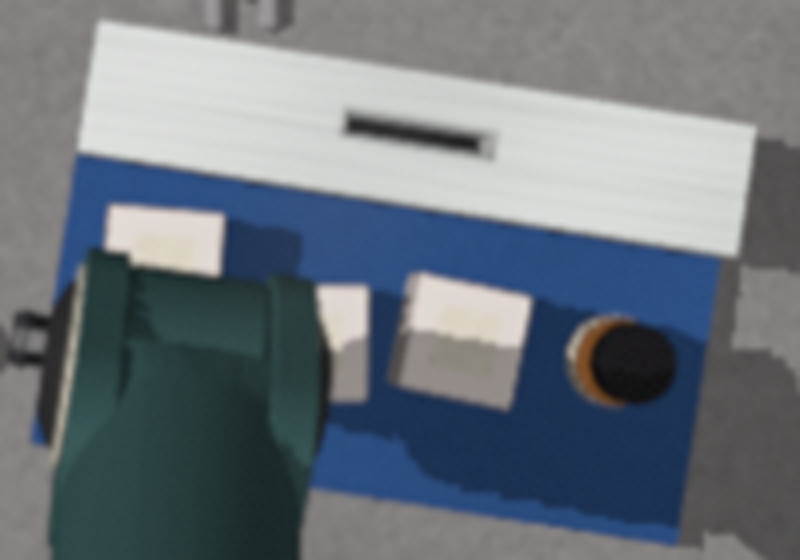

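Call:
{"fn": "drive_tool", "kwargs": {"deltas": [0.004,-0.004,0,0,0,-0.004,0,0,0,-0.004,0,0,0,-0.004,0,0,0,-0.004,0,0,0,-0.004,0,0,0,0,0,0,0,0,0,0]}}

```text
t: 3.63
eef_pos: [0.5615, -0.0115, 0.032]
ee_rot: [-1.08, 1.286, 1.08]
force: [0.2, -0.0, 0.3]
opening: 0.345
```

Run:
```python
from h import *
st()
```

```text
t 3.63 pos [ 0.5615 -0.0115  0.032 ] rack [-0.1055  0.1175] xax [ 0.001 -0.    -1.   ] z yaw 1.3967 F [ 0.2 -0.   0.3] op 0.345 j [-0.23  0.61  0.24  1.96 -0.24  0.6   1.57]
```

Call:
{"fn": "drive_tool", "kwargs": {"deltas": [0,-0.002,0,0,0,-0.002,0,0,0,0,0,0,0,0,0,0,0,0,0,0,0,0,0,0,0,0,0,0,0,0,0,0]}}

```text
t: 4.3
eef_pos: [0.565, -0.012, 0.032]
ee_rot: [-1.08, 1.286, 1.08]
force: [-1.2, 0.5, -0.7]
opening: 0.348
```

Run:
```python
from h import *
st()
im=arm.get_image("top");cv2.imwrite('pics/t3.png',cv2.resize(im[200:340,330:530],None,fx=4,fy=4,interpolation=cv2.INTER_CUBIC))
```

```text
t 4.30 pos [ 0.565 -0.012  0.032] rack [-0.102   0.1176] xax [-0.  0. -1.] z yaw 1.3969 F [-1.2  0.5 -0.7] op 0.348 j [-0.23  0.61  0.24  1.95 -0.24  0.61  1.57]
```

View pics/t3.png

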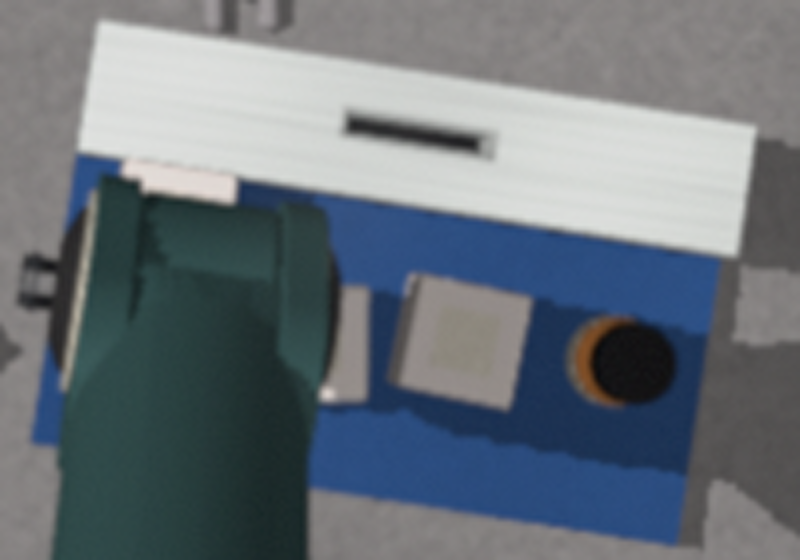

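Call:
{"fn": "drive_tool", "kwargs": {"deltas": [0,-0.002,0,0,0,-0.001,0,0,0,0,0,0,0,0,0,0,0,0,0,0,0,0,0,0,0,0,0,0,0,0,0,0]}}

```text
t: 5.02
eef_pos: [0.565, -0.012, 0.0315]
ee_rot: [-1.077, 1.291, 1.085]
force: [-8.1, 1.5, 5.2]
opening: 0.349
```

Call:
{"fn": "drive_tool", "kwargs": {"deltas": [0,0.025,0,0,0,0.025,0,0,-0.03,0.021,0,0,0,0,-0.03,0,0,0,-0.03,0,0,0,-0.0168,0,0.03,0,0,0,0,0,0,0]}}

```text
t: 5.68
eef_pos: [0.4828, -0.077, 0.0295]
ee_rot: [-1.077, 1.291, 1.081]
force: [-0.5, 1.1, -0.9]
opening: 0.352
```

Run:
```python
from h import *
st()
im=arm.get_image("top");cv2.imwrite('pics/t4.png',cv2.resize(im[200:340,330:530],None,fx=4,fy=4,interpolation=cv2.INTER_CUBIC))
```

```text
t 5.68 pos [ 0.4828 -0.077   0.0295] rack [-0.1718  0.0394] xax [-0.004 -0.    -1.   ] z yaw 1.3945 F [-0.5  1.1 -0.9] op 0.352 j [-0.11  0.53  0.24  2.13 -0.25  0.51  1.71]
```

View pics/t4.png

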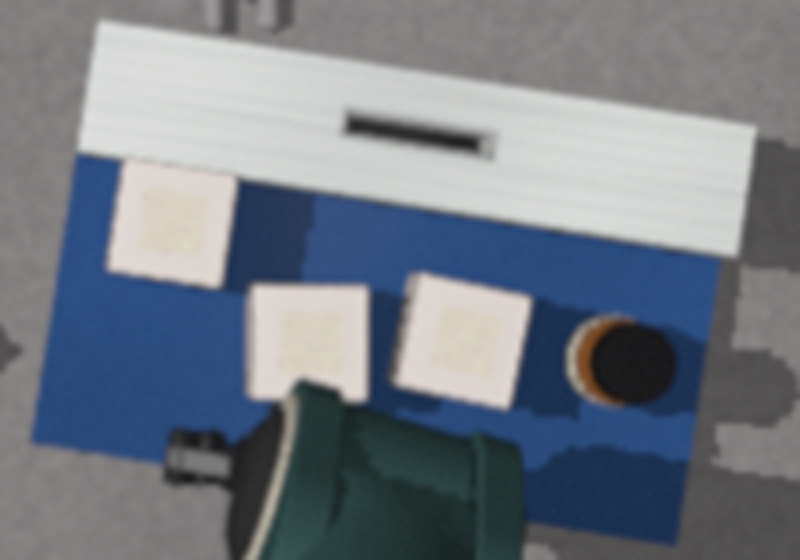

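Call:
{"fn": "drive_tool", "kwargs": {"deltas": [-0.002,-0.006,0,0,0,-0.006,0,0,0,-0.006,0,0,0,-0.006,0,0,0,-0.006,0,0,0,-0.006,0,0,0,-0.006,0,0,0,-0.006,0,0]}}

```text
t: 6.4
eef_pos: [0.5326, -0.0843, 0.034]
ee_rot: [-1.08, 1.286, 1.08]
force: [0.3, -0.4, 0.9]
opening: 0.356
```

Call:
{"fn": "drive_tool", "kwargs": {"deltas": [0,-0.005,0,0,0,-0.004,0,0,0,-0.004,0,0,0,-0.004,0,0,0,-0.003,0,0,0,-0.003,0,0,0,0,0,0,0,0,0,0]}}

```text
t: 7.07
eef_pos: [0.5514, -0.0876, 0.0333]
ee_rot: [-1.076, 1.291, 1.086]
force: [-8.5, 1.7, 4.6]
opening: 0.347
```

Run:
```python
from h import *
st()
```

```text
t 7.07 pos [ 0.5514 -0.0876  0.0333] rack [-0.1024  0.0408] xax [-0.007  0.002 -1.   ] z yaw 1.3965 F [-8.5  1.7  4.6] op 0.347 j [-0.1   0.61  0.25  1.96 -0.25  0.61  1.71]
```

Call:
{"fn": "drive_tool", "kwargs": {"deltas": [0,0.025,0,0,0,0.025,0,0,-0.04,0.006,0,0,0,0,-0.025,0,0,0,-0.025,0,0,0,-0.0188,0,0,0,0,0,0,0,0,0], "claw": 0.25}}

```text
t: 7.73
eef_pos: [0.4878, -0.1474, 0.0742]
ee_rot: [-1.079, 1.287, 1.077]
force: [0.3, 0.2, -0.6]
opening: 0.256
```

Run:
```python
from h import *
st()
im=arm.get_image("top");cv2.imwrite('pics/t5.png',cv2.resize(im[200:340,330:530],None,fx=4,fy=4,interpolation=cv2.INTER_CUBIC))
im=arm.get_image("wrist");cv2.imwrite('pics/w5.png',im)
im=arm.get_image("scene");cv2.imwrite('pics/s5.png',cv2.resize(im[100:300,100:400],None,fx=2.6,fy=2.6))
```

```text
t 7.73 pos [ 0.4878 -0.1474  0.0742] rack [-0.1546 -0.0291] xax [ 0.001 -0.    -1.   ] z yaw 1.3944 F [ 0.3  0.2 -0.6] op 0.256 j [-0.    0.47  0.28  2.07 -0.22  0.63  1.82]
```

View pics/t5.png

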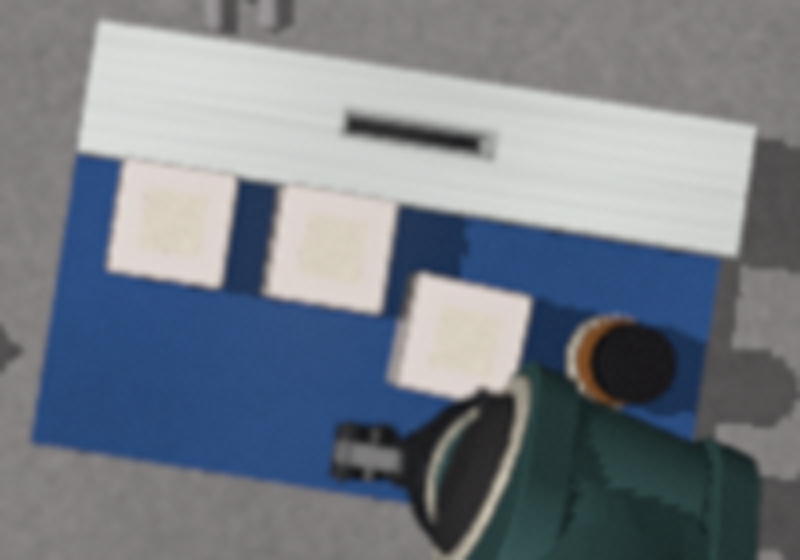

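View pics/w5.png

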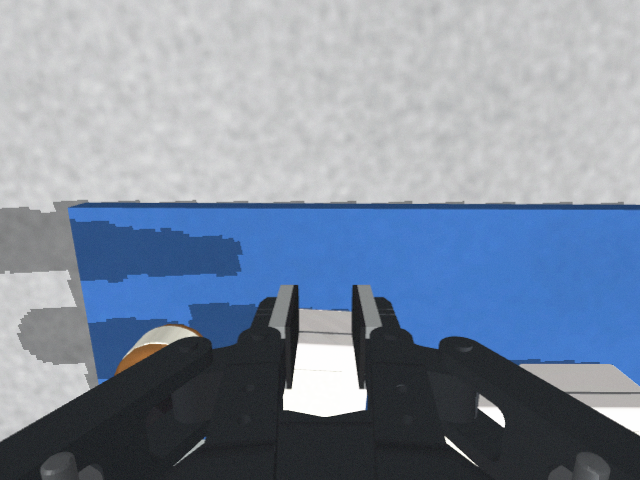

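View pics/s5.png

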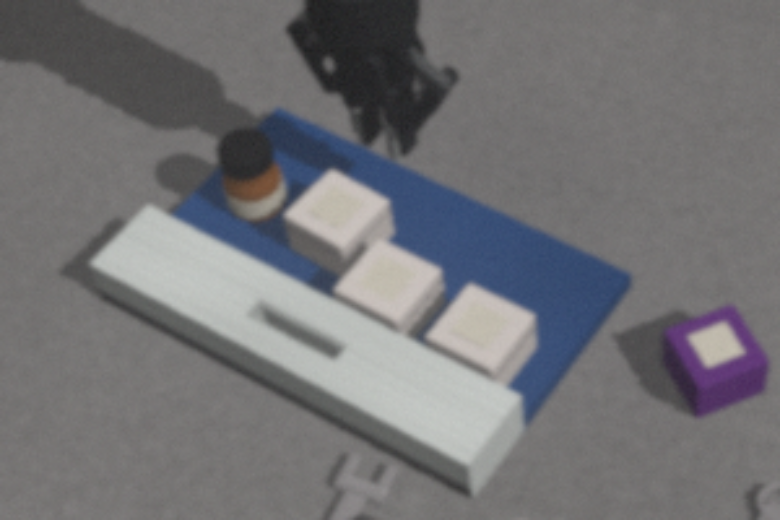

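Call:
{"fn": "drive_tool", "kwargs": {"deltas": [0.02,0,0,0,0.016,0,0,0,0,0,0,0,0,-0.006,0,0,0,-0.006,0,0,0,-0.006,0,0,0,-0.006,0,0,0,-0.006,0,0]}}

```text
t: 8.55
eef_pos: [0.518, -0.1515, 0.0386]
ee_rot: [-1.08, 1.286, 1.08]
force: [-1.8, 1.0, 1.6]
opening: 0.25
```

Call:
{"fn": "drive_tool", "kwargs": {"deltas": [0,-0.005,0,0,0,-0.005,0,0,0,-0.004,0,0,0,-0.004,0,0,0,-0.003,0,0,0,-0.003,0,0,0,-0.001,0,0,0,0,0,0]}}

```text
t: 9.22
eef_pos: [0.5392, -0.1552, 0.0374]
ee_rot: [-1.076, 1.29, 1.085]
force: [-7.2, 0.8, 5.2]
opening: 0.25
```

Run:
```python
from h import *
st()
```

```text
t 9.22 pos [ 0.5392 -0.1552  0.0374] rack [-0.1026 -0.0279] xax [-0.006  0.002 -1.   ] z yaw 1.3964 F [-7.2  0.8  5.2] op 0.25 j [ 0.02  0.6   0.26  1.95 -0.25  0.62  1.84]
```

Retreat, rise, and look at all boxes.

Call:
{"fn": "drive_tool", "kwargs": {"deltas": [0,0.02,0,0,0,0.03,0,0,-0.04,0.02,0,0,-0.04,0,0,0,-0.04,0,0.02,0,-0.04,0,0.035,0,0,0,0.04,0,0,0,0.04,0]}}

```text
t: 9.88
eef_pos: [0.4984, -0.019, 0.1869]
ee_rot: [-1.081, 1.281, 1.073]
force: [0.6, 0.3, -0.6]
opening: 0.248
```

Call:
{"fn": "drive_tool", "kwargs": {"deltas": [0,0,0.04,0,0,0,0.04,0,0,0,0.04,0,0,0,0.04,0,0,0,0.04,0,0,0,0.04,0,0,0,0,0,0,0,0,0]}}

```text
t: 10.55
eef_pos: [0.5374, 0.2199, 0.1836]
ee_rot: [-1.084, 1.283, 1.084]
force: [-0.9, -0.6, -0.4]
opening: 0.251
```

Run:
```python
from h import *
st();c=np.array([.54765,.3295]);go(c[0],c[1],.17)
im=arm.get_image("top");cv2.imwrite('pics/t6.png',cv2.resize(im[200:340,330:530],None,fx=4,fy=4,interpolation=cv2.INTER_CUBIC))
im=arm.get_image("wrist");cv2.imwrite('pics/w6.png',im)
```

```text
t 10.55 pos [0.5374 0.2199 0.1836] rack [-0.1693  0.3412] xax [ 0.     0.001 -1.   ] z yaw 1.4021 F [-0.9 -0.6 -0.4] op 0.251 j [-0.6   0.4   0.19  1.83 -0.1   0.91  1.04]
t 10.55 pos [0.5374 0.2199 0.1836] rack [-0.1693  0.3412] xax [ 0.     0.001 -1.   ] z yaw 1.4021 F [-0.9 -0.6 -0.4] op 0.251 j [-0.6   0.4   0.19  1.83 -0.1   0.91  1.04]
to [ 0.0102  0.1096 -0.0136] delta [0.0137 0.0083 0.1098]
```

View pics/t6.png

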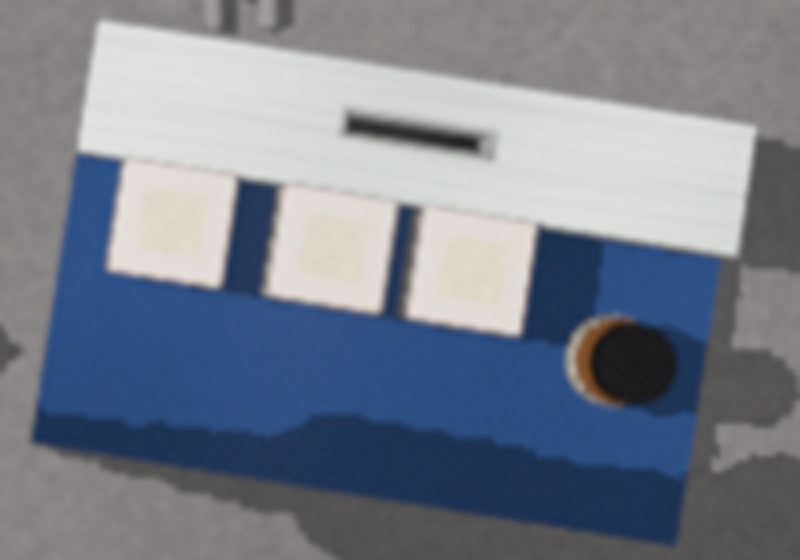

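View pics/w6.png

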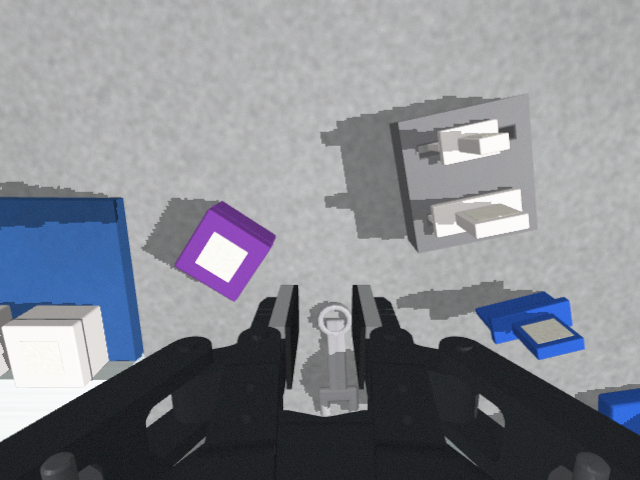

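Run:
```python
import cv2
im=cv2.imread('pics/w6.png')
cv2.imwrite('pics/c6.png',cv2.resize(im[85:260,380:550],None,fx=4.5,fy=4.5/1.35 if 0 else 4.5*.75,interpolation=cv2.INTER_CUBIC))
cv2.imwrite('pics/c7.png',cv2.resize(im[175:260,390:550],None,fx=5,fy=5,interpolation=cv2.INTER_CUBIC))
```

```text
(no output)
```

View pics/c7.png

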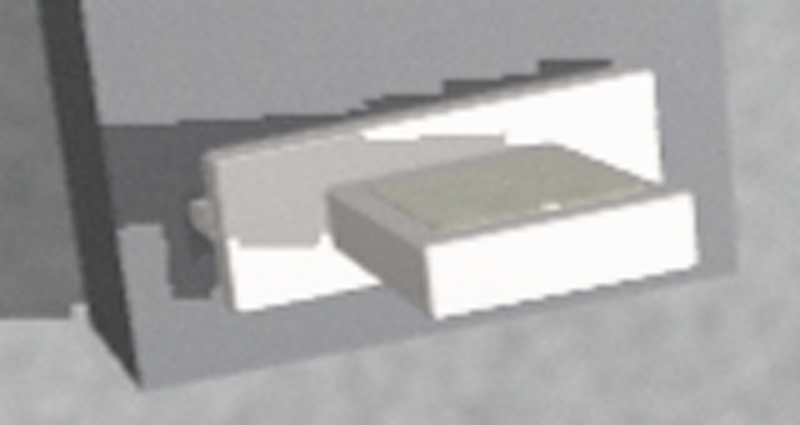

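```bash
cat > m2.py <<'E'
from h import *
I=arm.camera_info("wrist")
def W(pts,z): return np.array([px2w(I,(x+.5)/5-.5+390,(y+.5)/5-.5+175,z)[:2] for x,y in pts])
def fit(model,pts):
    m=np.array(model,float);mc=m.mean(0);pc=pts.mean(0)
    H=(m-mc).T@(pts-pc);th=np.arctan2(H[0,1]-H[1,0],H[0,0]+H[1,1])
    R=np.array([[np.cos(th),-np.sin(th)],[np.sin(th),np.cos(th)]])
    o=pc-R@mc
    return o,th,np.linalg.norm(m@R.T+o-pts,axis=1)
print(fit([(-.005,-.017),(-.005,.017),(.005,.017),(.005,-.017)],W([(430,245),(690,195),(695,268),(437,318)],.088)))
print(fit([(-.012,-.032),(-.012,.032),(.012,-.032)],W([(207,155),(653,70),(235,312)],.048)))
E
python3 m2.py
```

```text
(array([0.54682165, 0.32760881]), np.float64(0.026851684507495904), array([0.00070867, 0.00070879, 0.00067795, 0.00065154]))
(array([0.54657451, 0.32712564]), np.float64(0.027394174724643006), array([0.00064122, 0.00019475, 0.00051702]))
```

Call:
{"fn": "drive_tool", "kwargs": {"deltas": [0,0.003,0.036,0,0,0.003,0.036,0,0,0.0028,0.0367,0,0,0,0,7,0,0,0,7,0,0,0,7,0,0,0,7,0,0,0,7], "claw": 0.4}}

```text
t: 11.32
eef_pos: [0.5485, 0.3229, 0.1841]
ee_rot: [-0.608, 1.484, 0.607]
force: [-0.5, 0.1, -0.8]
opening: 0.398
```

Call:
{"fn": "drive_tool", "kwargs": {"deltas": [0,0,0,7,0,0,0,7,0,0,0,7,0,0,0,7,0,0,0,7,0,0,0,7,0.02,0,0,1,0,0,0,0]}}

```text
t: 11.98
eef_pos: [0.5468, 0.3225, 0.1616]
ee_rot: [-0.028, 1.574, 0.023]
force: [-1.8, -0.2, -1.2]
opening: 0.399
```

Run:
```python
from h import *
go(.5472,.3285,.054)
im=arm.get_image("wrist");cv2.imwrite('pics/w7.png',im)
```

```text
t 11.98 pos [0.5468 0.3225 0.1616] rack [-0.1778  0.4439] xax [-0.003 -0.003 -1.   ] z yaw 0.0324 F [-1.8 -0.2 -1.2] op 0.399 j [-0.93  0.55  0.48  1.72 -0.3   0.95 -0.31]
to [ 0.0004  0.006  -0.1076] delta [0.1076 0.0063 0.001 ]
```

View pics/w7.png

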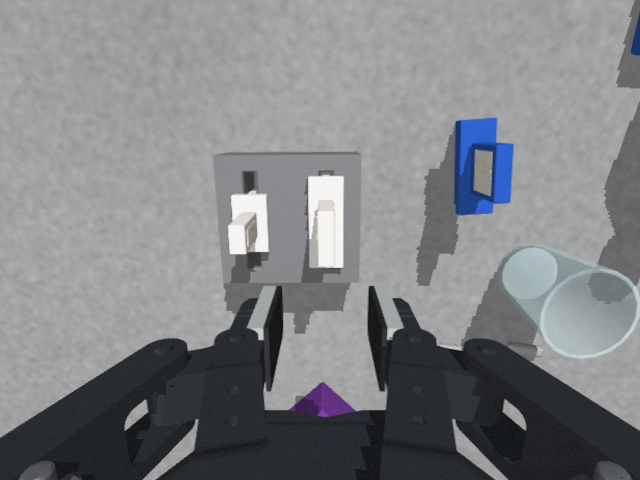

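Run:
```python
from h import *
I=arm.camera_info("wrist")
for z,p in((.048,[(308.5,176.5),(343,176.5),(344,268),(309.5,268)]),):
    P=np.array([px2w(I,u,v,z)[:2] for u,v in p]);print(P.round(4),P.mean(0))
    a=P[0]-P[3]+P[1]-P[2];print(np.arctan2(-a[0],a[1]))
    c=P.mean(0)
go(c[0],c[1],.054)
```

```text
[[0.5346 0.3612]
 [0.5574 0.362 ]
 [0.5611 0.2979]
 [0.5368 0.2971]] [0.54746702 0.32956328]
0.04595816867252743
t 12.03 pos [0.5471 0.3229 0.1626] rack [-0.1776  0.4444] xax [-0.003 -0.002 -1.   ] z yaw 0.0337 F [ 0.1 -0.4 -0.2] op 0.4 j [-0.93  0.55  0.48  1.72 -0.3   0.95 -0.31]
to [ 0.0004  0.0067 -0.1086] delta [0.1086 0.0069 0.0009]
```

Call:
{"fn": "drive_tool", "kwargs": {"deltas": [0,0.006,0.0005,-0.6,0.025,0,0,0,0.025,0,0,0,0.025,0,0,0,0.02,0,0,0,0.013,0,0,0,0,0,0,0,0,0,0,0]}}

```text
t: 12.7
eef_pos: [0.5485, 0.3312, 0.0563]
ee_rot: [-0.036, 1.57, 0.036]
force: [0.3, -0.1, -0.3]
opening: 0.399
```

Run:
```python
from h import *
go(.5475,.329,.054)
im=arm.get_image("wrist");cv2.imwrite('pics/w8.png',im)
```

```text
t 12.70 pos [0.5485 0.3312 0.0563] rack [-0.1776  0.4528] xax [ 0.  0. -1.] z yaw 0.046 F [ 0.3 -0.1 -0.3] op 0.399 j [-0.89  0.69  0.41  1.76 -0.37  0.77 -0.25]
to [-0.001  -0.0022 -0.0023] delta [ 0.0023 -0.0022 -0.0011]
```

View pics/w8.png

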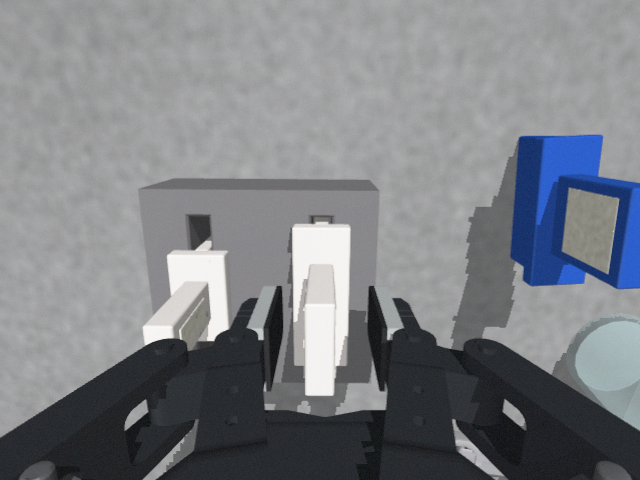

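Call:
{"fn": "drive_tool", "kwargs": {"deltas": [0.002,-0.001,-0.001,0,0,0,0,0,0,0,0,0,0,0,0,0,0,0,0,0,0,0,0,0,0,0,0,0,0,0,0,0], "claw": 0, "newtons": 70}}

```text
t: 13.42
eef_pos: [0.5476, 0.3305, 0.0551]
ee_rot: [-0.035, 1.569, 0.037]
force: [-1.9, -0.4, 5.5]
opening: 0.104
```

Call:
{"fn": "drive_tool", "kwargs": {"deltas": [0,0,0,0,-0.005,0,0,0,-0.015,0,0,0,-0.025,0,0,0,-0.03,0,0,0,-0.03,0,0,0,-0.03,0,0,0,0,0,0,0]}}

```text
t: 14.08
eef_pos: [0.5505, 0.3317, 0.1966]
ee_rot: [-0.031, 1.561, 0.041]
force: [0.6, 0.9, 1.2]
opening: 0.11
```

Run:
```python
from h import *
st();go(*rk(0,0),.18)
im=arm.get_image("wrist");cv2.imwrite('pics/w9.png',im)
im=arm.get_image("scene");cv2.imwrite('pics/s9.png',im)
```

```text
t 14.08 pos [0.5505 0.3317 0.1966] rack [-0.1758  0.4536] xax [ 0.009  0.007 -1.   ] z yaw 0.0457 F [0.6 0.9 1.2] op 0.11 j [-0.95  0.51  0.49  1.69 -0.28  1.   -0.32]
t 14.08 pos [0.5505 0.3317 0.1966] rack [-0.1758  0.4536] xax [ 0.009  0.007 -1.   ] z yaw 0.0457 F [0.6 0.9 1.2] op 0.11 j [-0.95  0.51  0.49  1.69 -0.28  1.   -0.32]
to [ 0.0947 -0.4772 -0.0166] delta [ 0.0142 -0.4811  0.0726]
```

View pics/w9.png

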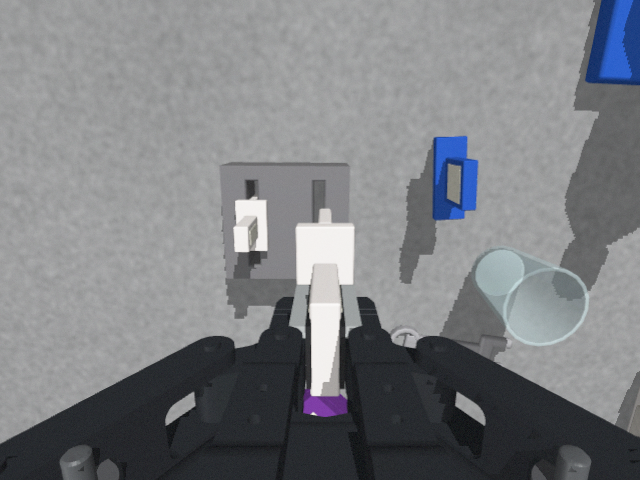

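View pics/s9.png

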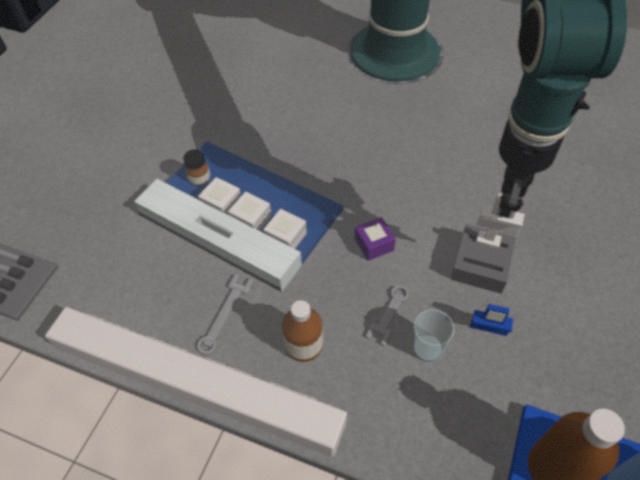

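Call:
{"fn": "drive_tool", "kwargs": {"deltas": [0,-0.039,0.006,0,0,-0.039,0.006,0,0,-0.039,0.006,0,0,-0.039,0.006,0,0,-0.039,0.006,0,0,-0.039,0.006,0,0,-0.039,0.006,0,0,-0.039,0.006,0]}}

```text
t: 14.85
eef_pos: [0.6083, 0.019, 0.1877]
ee_rot: [-0.036, 1.573, 0.036]
force: [1.0, 0.6, -0.6]
opening: 0.104
```

Call:
{"fn": "drive_tool", "kwargs": {"deltas": [0,-0.039,0.006,0,0,-0.039,0.006,0,0,-0.039,0.006,0,0,-0.039,0.006,0,0,0,0,6.3,0,0,0,6.3,0,0,0,0,0,0,0,0]}}

```text
t: 15.52
eef_pos: [0.6397, -0.1334, 0.1876]
ee_rot: [0.134, 1.569, -0.134]
force: [0.3, 0.5, -1.4]
opening: 0.103
```

Run:
```python
from h import *
go(*rk(0,0),.13)
```

```text
t 15.52 pos [ 0.6397 -0.1334  0.1876] rack [-0.0074  0.011 ] xax [-0.003  0.    -1.   ] z yaw -0.1705 F [ 0.3  0.5 -1.4] op 0.103 j [-0.27  0.57  0.61  1.66 -0.37  1.03  0.28]
to [ 0.0054 -0.0121 -0.0576] delta [ 0.0576 -0.011   0.0075]
```

Call:
{"fn": "drive_tool", "kwargs": {"deltas": [0,-0.0098,0.0074,0.2,0.03,0,0,0,0.03,0,0,0,0,0,0,0,0,0,0,0,0,0,0,0,0,0,0,0,0,0,0,0]}}

```text
t: 16.18
eef_pos: [0.6472, -0.1452, 0.1309]
ee_rot: [0.139, 1.563, -0.139]
force: [0.2, 0.7, 0.0]
opening: 0.102
```

Run:
```python
from h import *
go(*rk(0,0),.13)
for n in('wrist','scene','top'):
    im=arm.get_image(n);cv2.imwrite(f'pics/{n}10.png',im)
    if n=='scene':cv2.imwrite('pics/s10c.png',cv2.resize(im[130:290,120:340],None,fx=3.6,fy=3.6,interpolation=cv2.INTER_CUBIC))
```

```text
t 16.18 pos [ 0.6472 -0.1452  0.1309] rack [0.002  0.0006] xax [ 0.003 -0.    -1.   ] z yaw -0.1768 F [0.2 0.7 0. ] op 0.102 j [-0.23  0.65  0.57  1.68 -0.42  0.94  0.33]
to [-0.0021 -0.0003 -0.0009] delta [ 0.0008 -0.0006 -0.002 ]
```

View pics/wrist10.png

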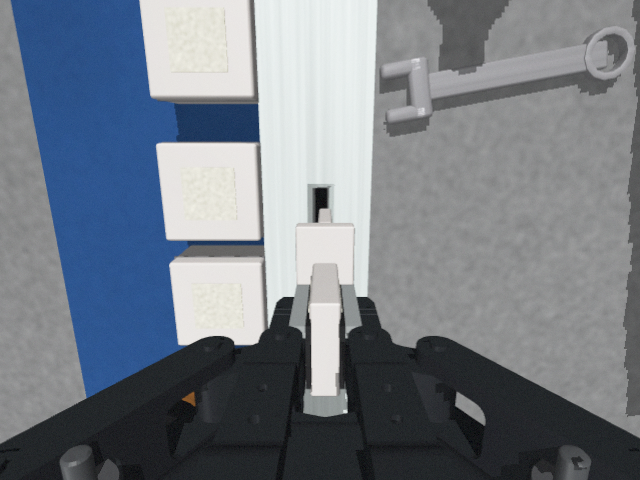

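View pics/s10c.png

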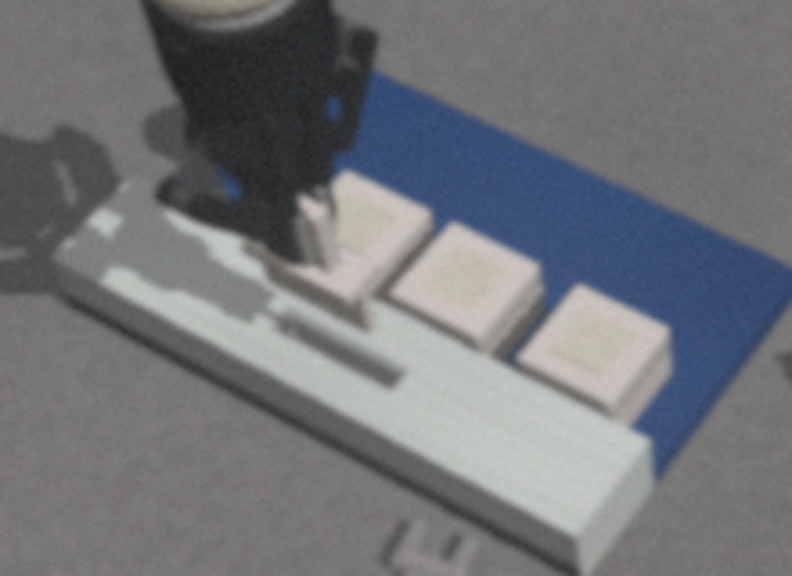

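Run:
```python
import cv2
im=cv2.imread('pics/wrist10.png')
cv2.imwrite('pics/c10.png',cv2.resize(im[170:300,250:400],None,fx=5,fy=4.6,interpolation=cv2.INTER_CUBIC))
```

```text
(no output)
```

View pics/c10.png

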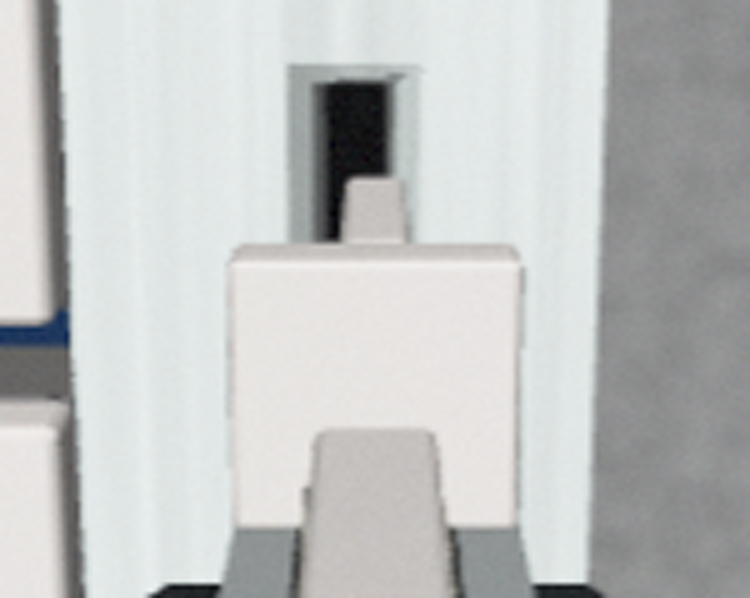

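Run:
```python
from h import *
I=arm.camera_info("wrist")
def W(x,y,z): return px2w(I,(x+.5)/5-.5+250,(y+.5)/4.6-.5+170,z)[:2]
def rr(p): 
    c,s=np.cos(TH),np.sin(TH);d=p-O;return np.round([c*d[0]+s*d[1],-s*d[0]+c*d[1]],4)
for x in(288,353,418,): print('pocket end',rr(W(x,66,.044)))
for y in (66,230): print('bevel L',rr(W(288,y,.044)))
print('inner at z~.041',rr(W(388,82,.041)),rr(W(318,82,.041)))
for y,x in((5,60),(590,88)): print('rear edge',rr(W(x,y,.044)))
for y,x in((5,608),(580,590)): print('front edge',rr(W(x,y,.044)))
for zb in(.0838,): print('blade end',rr(W(347,178,zb)),rr(W(403,178,zb)))
zf=.0838+.032; print('flange top',rr(W(231,262,zf+.008)),rr(W(521,262,zf+.008)))
print('flange bottom end',rr(W(231,247,zf)),rr(W(519,247,zf)))
st()
```

```text
pocket end [-0.0087  0.0386]
pocket end [-0.001   0.0386]
pocket end [0.0067 0.0385]
bevel L [-0.0087  0.0386]
bevel L [-0.009  0.017]
inner at z~.041 [0.0031 0.0361] [-0.0053  0.0361]
rear edge [-0.0353  0.0464]
rear edge [-0.0355 -0.0342]
front edge [0.0289 0.0462]
front edge [ 0.0289 -0.0329]
blade end [-0.0013  0.0315] [0.0043 0.0315]
flange top [-0.0099  0.0319] [0.0131 0.0318]
flange bottom end [-0.0105  0.0313] [0.0135 0.0313]
t 16.33 pos [ 0.6466 -0.1449  0.13  ] rack [0.0014 0.0008] xax [ 0.002 -0.    -1.   ] z yaw -0.177 F [-0.3 -0.3 -1.1] op 0.11 j [-0.23  0.65  0.57  1.68 -0.42  0.94  0.33]
```

Call:
{"fn": "drive_tool", "kwargs": {"deltas": [0,0,-0.0022,0,0,0,0,0,0.012,0,0,0,0.012,0,0,0,0.009,0,0,0,0,0,0,0,0,0,0,0,0,0,0,0]}}

```text
t: 17.0
eef_pos: [0.6439, -0.1447, 0.0956]
ee_rot: [0.139, 1.567, -0.14]
force: [0.4, 0.5, -0.5]
opening: 0.102
```

Run:
```python
from h import *
st()
im=arm.get_image('wrist')
cv2.imwrite('pics/c11.png',cv2.resize(im[170:300,250:400],None,fx=5,fy=4.6,interpolation=cv2.INTER_CUBIC))
```

```text
t 17.00 pos [ 0.6439 -0.1447  0.0956] rack [-0.0013  0.0005] xax [-0. -0. -1.] z yaw -0.1776 F [ 0.4  0.5 -0.5] op 0.102 j [-0.21  0.69  0.55  1.7  -0.45  0.88  0.35]
```

View pics/c11.png

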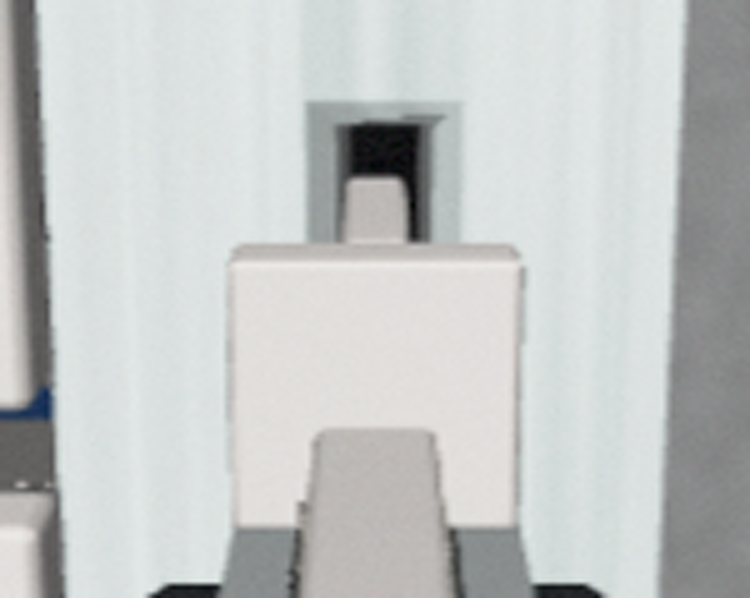

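Run:
```python
from h import *
I=arm.camera_info("wrist")
def W(x,y,z): return px2w(I,(x+.5)/5-.5+250,(y+.5)/4.6-.5+170,z)[:2]
def rr(p): 
    c,s=np.cos(TH),np.sin(TH);d=p-O;return np.round([c*d[0]+s*d[1],-s*d[0]+c*d[1]],4)
print('pocket',rr(W(307,101,.044)),rr(W(463,101,.044)),'inner',rr(W(346,125,.041)),rr(W(423,125,.041)))
print('edges',rr(W(37,5,.044)),rr(W(688,5,.044)),rr(W(68,590,.044)),rr(W(660,590,.044)))
print('blade',rr(W(346,178,.0485)),rr(W(404,178,.0485)))
st()
```

```text
pocket [-0.0078  0.0387] [0.008  0.0387] inner [-0.0039  0.0356] [0.004  0.0355]
edges [-0.0346  0.0492] [0.0303 0.049 ] [-0.0346 -0.0194] [ 0.03   -0.0196]
blade [-0.0038  0.031 ] [0.002  0.0309]
t 17.05 pos [ 0.6442 -0.1448  0.0961] rack [-0.0011  0.0005] xax [ 0. -0. -1.] z yaw -0.1776 F [ 0.7 -0.6 -0.4] op 0.103 j [-0.21  0.69  0.55  1.7  -0.45  0.88  0.35]
```

Call:
{"fn": "drive_tool", "kwargs": {"deltas": [0,0.0005,0.001,-0.2,0.004,0,0,0,0.004,0,0,0,0.004,0,0,0,0.004,0,0,0,0.004,0,0,0,0.004,0,0,0,0,0,0,0]}}

```text
t: 17.72
eef_pos: [0.6443, -0.144, 0.0707]
ee_rot: [0.137, 1.568, -0.136]
force: [0.3, 0.1, -1.1]
opening: 0.104
```

Run:
```python
from h import *
st()
```

```text
t 17.72 pos [ 0.6443 -0.144   0.0707] rack [-0.001   0.0013] xax [-0.002  0.    -1.   ] z yaw -0.1739 F [ 0.3  0.1 -1.1] op 0.104 j [-0.2   0.72  0.53  1.71 -0.46  0.84  0.36]
```

Call:
{"fn": "drive_tool", "kwargs": {"deltas": [0.003,0,0,0,0.003,0,0,0,0.002,0,0,0,0.002,0,0,0,0.002,0,0,0,0,0,0,0,0,0,0,0,0,0,0,0], "claw": 0, "newtons": 100}}

```text
t: 18.38
eef_pos: [0.6453, -0.1443, 0.0604]
ee_rot: [0.137, 1.566, -0.136]
force: [-1.0, -0.0, 4.6]
opening: 0.104
```

Run:
```python
from h import *
st()
```

```text
t 18.38 pos [ 0.6453 -0.1443  0.0604] rack [-0.0001  0.0012] xax [ 0.001 -0.    -1.   ] z yaw -0.1738 F [-1.  -0.   4.6] op 0.104 j [-0.2   0.74  0.52  1.71 -0.47  0.83  0.37]
```

Call:
{"fn": "drive_tool", "kwargs": {"deltas": [0.001,0,0,0,0.001,0,0,0,0.001,0,0,0,0.001,0,0,0,0,0,0,0,0,0,0,0,0,0,0,0,0,0,0,0]}}

```text
t: 19.05
eef_pos: [0.6454, -0.1444, 0.0591]
ee_rot: [0.138, 1.565, -0.135]
force: [-7.7, 2.7, 22.6]
opening: 0.101
```

Run:
```python
from h import *
st()
```

```text
t 19.05 pos [ 0.6454 -0.1444  0.0591] rack [0.     0.0011] xax [ 0.001  0.001 -1.   ] z yaw -0.1739 F [-7.7  2.7 22.6] op 0.101 j [-0.19  0.74  0.52  1.71 -0.48  0.82  0.37]
```

Call:
{"fn": "drive_tool", "kwargs": {"deltas": [0,0,0,0,0,0,0,0,0,0,0,0,0,0,0,0,0,0,0,0,0,0,0,0,0,0,0,0,0,0,0,0]}}

```text
t: 19.72
eef_pos: [0.6454, -0.1444, 0.0591]
ee_rot: [0.138, 1.565, -0.135]
force: [-7.1, 2.4, 22.9]
opening: 0.098
```

Run:
```python
from h import *
st()
im=arm.get_image('wrist');cv2.imwrite('pics/w12.png',im)
im=arm.get_image('scene');cv2.imwrite('pics/s12.png',cv2.resize(im[100:300,100:400],None,fx=2.6,fy=2.6,interpolation=cv2.INTER_CUBIC))
im=arm.get_image('top');cv2.imwrite('pics/t12.png',im)
```

```text
t 19.72 pos [ 0.6454 -0.1444  0.0591] rack [0.     0.0011] xax [ 0.001  0.001 -1.   ] z yaw -0.1738 F [-7.1  2.4 22.9] op 0.098 j [-0.19  0.74  0.52  1.71 -0.48  0.82  0.37]
```

View pics/w12.png

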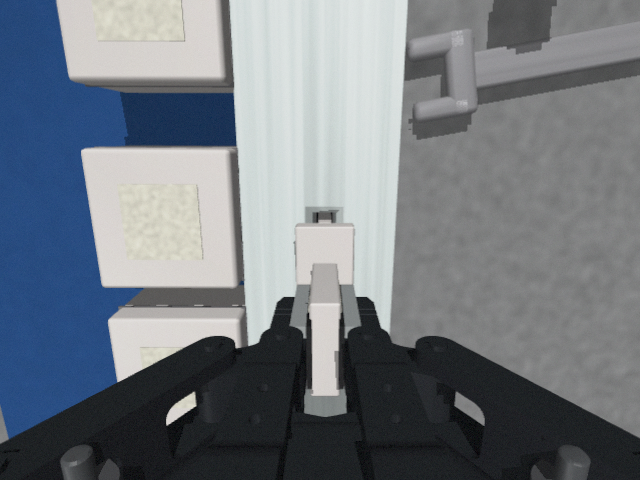

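View pics/s12.png

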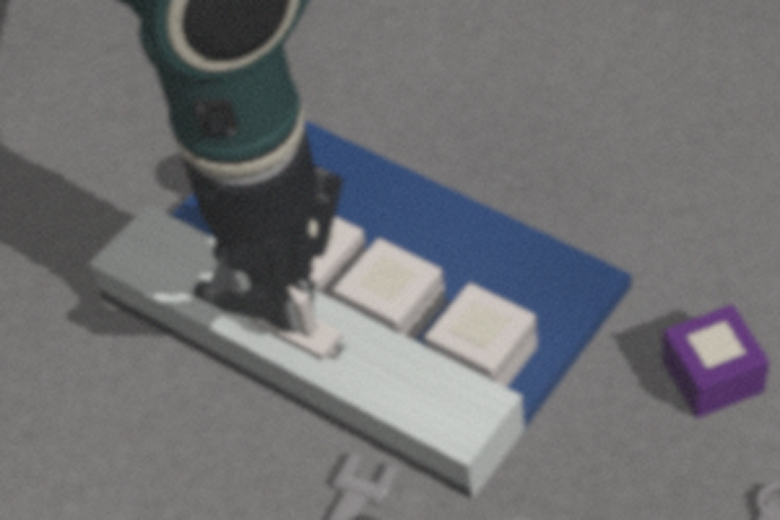

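View pics/t12.png

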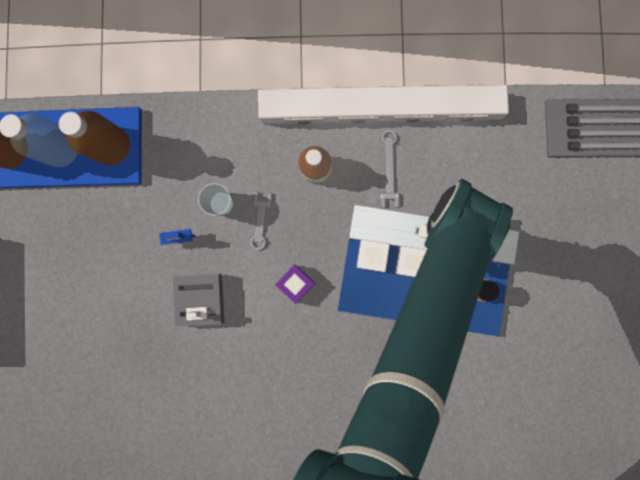

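```bash
python3 -c "
from workcell import arm
print(arm.close_job())"
```

```text
the job is handed in; nothing more can be done
None
```

I pushed the three white boxes square against the shelf's front edge one by one. Each push ended at a firm stop with the box at the expected position. I then took the wide label holder from the stand and pressed it into the pocket, and handed the job in while still gripping and pressing it, at about 20 s of the 64 s allowed.

**Holder:** it came to a hard stop at exactly the height worked out for the flange sitting on the edge. It was held there with about 23 N down against the 7 N spring, and it showed no slip in the grip. About 7 N of sideways force on the holder also remained.

**Boxes and other objects:** an overhead picture after the third push showed all three boxes square in a row against the edge, with the jar where it was. In the last pictures the narrow holder and the other things were in place. The arm then partly hid the third box and the jar, so I couldn't fully check those two again.

**Disagreements:** the top and wrist cameras differed by 1–3 mm and about 0.03 rad on the holder's pose. I settled this with a closer wrist view, and the blade went into the pocket without catching.

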